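Find the unlatched bin cover and push it open

ROBOT

A 6-joint arm with a two-finger parallel gripper is mounted at the origin on the work surface. World frame = base frame: x ahead of the robot, y to its left, z up, the work surface at z = 0. Lengths are in mm, angles in rad, forces in N, time in s.
With the tool pointing down it reaches from about 275 to 1000 mm from the base axis. Payload 8.4 kg.
Tool frame: the origin (TCP) lies midway between the tips of the shut fingers; the grasp point (between the pads) lies 19 mm behind it; z points along the fingers, y is the line along which they close (so a half turn about z gives the same grasp; the last joint's range is limited). The gripper opens to 85 mm and grips with 20 to 120 N. Pads are 22 mm wide; open, the fingers measure 114 mm over their backs; the gripper's body (76 mm by 85 mm) begins 54 mm behind the grasp point. The pads swing forward as they close: fully open they stand 13 mm farther back than shut.
Start: joints at [1.289, 0.353, 1.633, -0, 1.155, -0.002], TCP at [172.601, 600.697, 231.281] pointing down, gripper open.
Joint ranges: [-2.63, 2.63], [-0.92, 2.1], [0.06, 2.66], [-1.3, 4.44], [0, 2.69], [-3.02, 3.02]. Speed limits (rad/s): [2.22, 2.22, 2.79, 3.14, 3.14, 3.14].

INTERFACE

Orientations are given as [roll, pitch, yaw] about the fixed x, y, z axes, in that order (R = Rz(yaw) Ry(pitch) Rx(roll)).
In Python, from rig import r, imaging gives the robot as it stands. The module is installed in compiled form; this text tells all that it offers.
- The arm moves only by the tool arm_command, never from a script. Its argument "deltas" is a list of rows, each an object of numbers: "hand": the finger opening in mm, from 0 to 85.4; "tx", "ty", "tz": the shift along the tool's x, y, z in mm; "wx", "wy", "wz": the turn, a rotation vector about the tool's x, y, z in rad. A call has 1 to 8 rows; each row shifts and turns the commanded pose from where the row before left it, along the tool's axes as they then stand; what a row does not reach is not made up. A row lasts 1/8 s, in which the tool goes at most 62.5 mm and 10.7 degrees, less where a joint would pass 70% of its speed; a pose out of reach is approached as far as the arm can. A call with a gripper value outside its range is refused whole. The fingers move at their own pace and stop on an object; "squeeze" is the grip in N (left out, the last holds). Time passes only in rows, so rows that do not move let the fingers close. It gives the time, the measured TCP pose, the force, the opening and the grip force at its end, in the units of the state.
- r.sense(): the state, without advancing time (a new reading comes with each control period).
- imaging.grab_frame(name): name is "scene" or "top" or "wrist"; returns a dict with "image" (400x640x3 uint8, red, green, blue), "mtx" (3x3 intrinsics, pixels), "D" ([k1, k2, p1, p2, k3] as OpenCV has them; the pictures are not rectified), "world_to_cam" (4x4, takes a point from world to camera coordinates). Camera axes: x right, y up, looking along -z (the intrinsics and any distortion apply to the point x, -y, -z); pixel columns grow to the right and rows downward; lengths in mm; the calibration is good to about 2 mm. A picture is of the moment at which its call begins. There is no depth.
- r.sign_off(): hands the job in; it is judged then, once.
The state is a dict: "clock": time; "qpos": joint angles; "qvel": joint speeds; "joint_efforts": joint torques, N m; "eef_pos": TCP position; "tcp_rot": TCP orientation; "contact_force": force on the tool from outside, world axes, zero at the start; "wrist_torque": the same for the moment, N m; "opening": opening from 0.0 (shut) to 1.0 (fully open); "grasp_force": force on a finger pad.
Only numpy, scipy, OpenCV 4.12 (cv2) and the standard library are available. Lean on these libraries where they do the work, as an engineer would, in place of code of your own. Each camera call takes 0.05 s, during which the arm holds its last target. There are 200 camera calls.

TASK

Three of the four identical covers on the grey counter-top bin are latched and one is not: press the brass dots to find the cover that rocks, then push that cover down into its well until it is wide open, hanging nearly straight down, and leave it open. Do it with the fingertips only: pick nothing up, and leave everything standing or lying on the counter and on the bin where it is.

Things in the scene. Friction and masses are not known exactly. Their poses are not given: they have to be found in the camera images.
- bin: Fixed grey bin, 324 (x) by 244 (y) by 110 mm high; place and yaw vary. Origin on the counter under the middle of the 4 covers, z up; +x points away from the robot to the rear ledge (x 124 to 200 mm: jar, tape roll). 4 wells, openings 96 (x) by 88 mm (y) centred at x +-59, y +-56 mm, floor 106 mm below the top, each with an oak cover 92 by 84 by 8 mm, flush with the top. 3 are latched and rigid.
- dot_1 (a point): Centre of the brass dot (20 mm across) on top of the front left (bin x = -85, y = +56, z = 110 mm) cover, 20 mm from that cover's -x edge, midway across it. Axes as the bin's. All four covers look alike; any may be the unlatched one.
- dot_2 (a point): Centre of the brass dot (20 mm across) on top of the front right (bin x = -85, y = -56, z = 110 mm) cover, 20 mm from that cover's -x edge, midway across it. Axes as the bin's. All four covers look alike; any may be the unlatched one.
- dot_3 (a point): Centre of the brass dot (20 mm across) on top of the rear left (bin x = +33, y = +56, z = 110 mm) cover, 20 mm from that cover's -x edge, midway across it. Axes as the bin's. All four covers look alike; any may be the unlatched one.
- dot_4 (a point): Centre of the brass dot (20 mm across) on top of the rear right (bin x = +33, y = -56, z = 110 mm) cover, 20 mm from that cover's -x edge, midway across it. Axes as the bin's. All four covers look alike; any may be the unlatched one.
- flap (a joint): Opening angle of the one unlatched cover: 0 flush, 1.42 rad at its stop. Pivot along bin y, 56 mm to the +x side of its dot, 4 mm below the top. Pressed at the dot (3 N) its -x part sinks and the 16 mm behind the pivot rise; stiff, it stays where left. To open: press down, then push it towards +x with the fingertips 40 mm below the top.
- canister: Loose tin canister with knurled screw lid, 88 mm across, 176 mm tall, on the counter beside the bin. Leave alone. Origin at the centre of its underside.
- driver_head: Loose glossy persimmon driver head, about 105 by 120 mm and 90 mm high at the neck, on the counter beside the bin. Leave alone. Origin under its middle.
- grip_1: Loose green rubber club grip, 262 mm long, 31 mm thick, lying along its x on the counter. Leave alone. Origin at its middle, on the counter.
- grip_2: A second green rubber club grip, just like the first. Leave alone. Origin at its middle, on the counter.
- grip_remover: Loose black hook-billed grip remover, 240 mm long, 26 mm thick, lying on the counter along its x. Leave alone. Origin near its middle, on the counter.
- ferrule_jar: Small loose jar with black cap, 44 mm across, 55 mm tall, on the bin's rear ledge. Leave alone. Origin at the centre of its underside.
- tape_roll: Loose paper tape roll, 60 mm across, 25 mm high, on the bin's rear ledge. Leave alone. Origin at the centre of its underside.

How it is judged (in metres and radians):
On the way, in this order (a step that is already met when the one before it is completed fails the run):
1. the unlatched cover gives under a press (value of joint flap above 0.06 rad).
2. the unlatched cover is pushed wide open (value of joint flap above 1.1 rad), for 0.1 s.
At the end, for the whole second after the job is handed in: The unlatched cover stands open by more than 1.1 rad (63 degrees) and still, and each loose thing is within 20 mm of where it began (value of joint flap above 1.1 rad and velocity of joint flap between -0.05 and 0.05 rad/s and distance of each of canister, driver_head, grip_1, grip_2, grip_remover, ferrule_jar, tape_roll from where it was at the start of the episode below 0.02 m); the robot touches nothing.
It fails at once if a loose thing is lifted, carried or knocked away (moved more than 20 mm) (distance of any of canister, driver_head, grip_1, grip_2, grip_remover, ferrule_jar, tape_roll from where it was at the start of the episode above 0.02 m).
It also fails if it takes over 50 s, if anything falls off the work surface, if the arm or the gripper's body presses on something with over 40 N, if the wrist force passes 120 N, or if a joint passes its speed limit or range.

## Working session

There is one attempt and no reset: what is moved stays moved. The work goes in short steps, Python scripts to look and compute and a tool call to move; the robot and the scene stay as the last step left them, time stands still between calls to the robot, and variables do not carry over. Pictures are saved under pics/ and viewed, at most 10 in all, crops included, and the job is handed in when it is done.

Besides the shell and the picture viewer there is one more tool, called after "Request:" by a JSON object that holds its "method" and its "body", one argument or row to a line. arm_command: Moves the arm, as the interface text tells. Its arguments: {"type":"object","properties":{"deltas":{"type":"array"},"squeeze":{"type":"number"}},"required":["deltas"]}

```bash
mkdir -p pics; python3 - <<'E'
from rig import r, imaging
import cv2
for n in ("scene","top"):
    f=imaging.grab_frame(n); cv2.imwrite(f"pics/{n}0.png",f["image"][:,:,::-1])
s=r.sense(); print(s["clock"],s["eef_pos"],s["tcp_rot"],s["contact_force"],s["opening"])
E
```

```text
0.1 [172.50591204 600.2776097  230.63736542] [-3.14034773e+00  6.70283029e-06  2.86173992e+00] [ 1.33841389 -0.04043744 -0.34238622] 1.0002491272302716
```

View pics/top0.png

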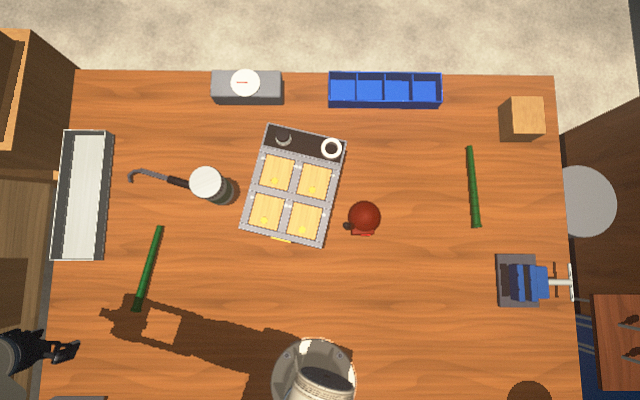

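View pics/scene0.png

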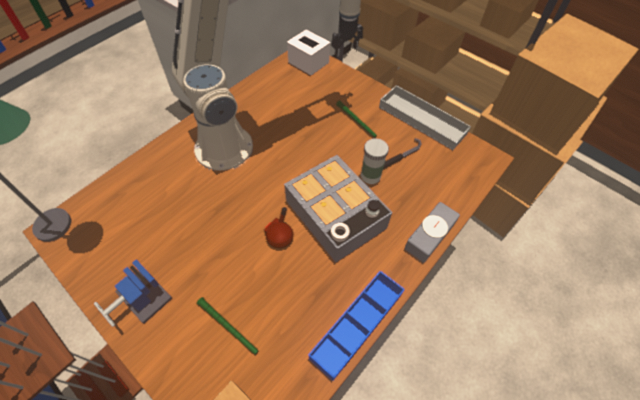

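The top view shows the bin with top corners at about (268,124), (347,142), (322,247) and (239,229), the canister at (207,183) and the driver head at (364,217). The scene view agrees. I'll enlarge the bin next.

```bash
python3 - <<'E'
import cv2
a=cv2.imread("pics/top0.png")[115:255,180:390]
cv2.imwrite("pics/crop.png",cv2.resize(a,None,fx=3.8,fy=3.8,interpolation=cv2.INTER_CUBIC))
E
```

```text
(no output)
```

View pics/crop.png

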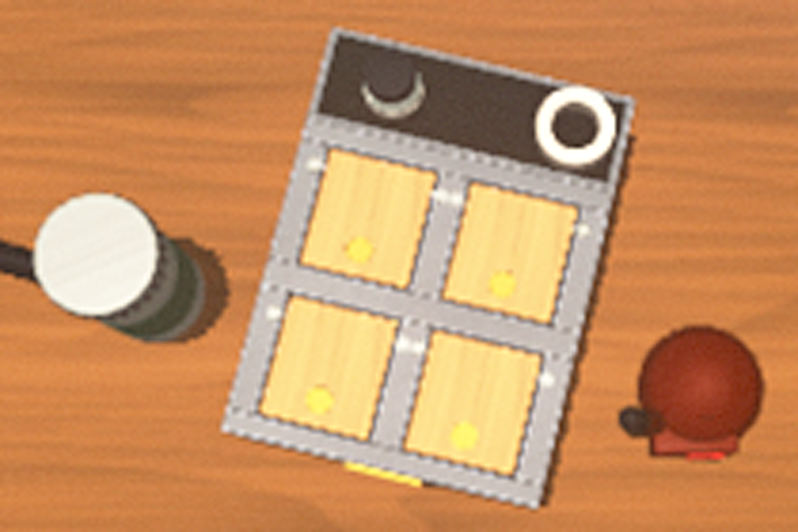

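The crop shows the dots at (319,401), (464,436), (359,249) and (502,284), and the bin top corners at (335,30), (633,97), (541,506) and (224,430).

```bash
cat > h.py <<'E'
import numpy as np, cv2
from scipy.optimize import least_squares
DOTS=np.array([[-85,56,110],[-85,-56,110],[33,56,110],[33,-56,110]],float)
def proj(f,P):
    T=f["world_to_cam"]; c=(np.c_[P,np.ones(len(P))]@T.T)[:,:3]*[1,-1,-1]
    return cv2.projectPoints(c,np.zeros(3),np.zeros(3),f["mtx"],f["D"])[0][:,0]
def b2w(p,P):
    c,s=np.cos(p[2]),np.sin(p[2]); return P@np.array([[c,-s,0],[s,c,0],[0,0,1]]).T+[p[0],p[1],0]
def fit(f,P,uv,p0): return least_squares(lambda p:(proj(f,b2w(p,P))-uv).ravel(),p0)
def onplane(f,uv,z):
    return least_squares(lambda q:(proj(f,np.array([[q[0],q[1],z]]))[0]-uv),[500,0]).x
E
python3 - <<'E'
from h import *
from rig import imaging
f=imaging.grab_frame("top")
uv=np.array([[319,401],[464,436],[359,249],[502,284],[335,30],[633,97],[541,506],[224,430]])
uv=(uv+.5)/3.8-.5+[180,115]
P=np.vstack([DOTS,[[200,122,110],[200,-122,110],[-124,-122,110],[-124,122,110]]])
s=fit(f,P,uv,[500,50,0]); p=s.x
print(p,np.round(s.fun.reshape(-1,2),1).tolist())
print(b2w(p,DOTS).round(1))
can=(np.array([97,256])+.5)/3.8-.5+[180,115]; w=onplane(f,can,176)
c,sn=np.cos(p[2]),np.sin(p[2]); print("can",w,np.array([[c,sn],[-sn,c]])@(w-p[:2]))
print(f["world_to_cam"])
E
```

```text
[ 5.38899994e+02  7.04913921e+01 -2.25789484e-01] [[0.5, -0.1], [0.5, -0.2], [0.2, 0.4], [0.2, 0.1], [-1.0, -0.9], [0.7, 0.2], [-0.4, 0.3], [-0.5, 0.2]]
[[468.6 144.1 110. ]
 [443.5  34.9 110. ]
 [583.6 117.7 110. ]
 [558.5   8.5 110. ]]
can [565.00694809 297.79102099] [-25.44260477 227.37495076]
[[ 7.75421562e-03 -9.99896931e-01  1.20830636e-02 -1.79299668e+01]
 [ 9.88791791e-01  9.46866278e-03  1.49000466e-01 -5.49808996e+02]
 [-1.49099519e-01  1.07922523e-02  9.88763299e-01 -1.12070379e+03]
 [ 0.00000000e+00  0.00000000e+00  0.00000000e+00  1.00000000e+00]]
```

Request:
{"method": "arm_command", "body": {
  "deltas": [
    {"hand": 0, "wz": -0.054},
    {"hand": 0, "tx": -28, "ty": -27},
    {"hand": 0, "tx": -28, "ty": -27},
    {"hand": 0, "tx": -28, "ty": -27},
    {"hand": 0, "tx": -28, "ty": -27},
    {"hand": 0, "tx": -28, "ty": -27},
    {"hand": 0, "tx": -28, "ty": -27},
    {"hand": 0, "tx": -28, "ty": -27}
  ]
}}

```text
schema error: expected keys hand, tx, ty, tz, wx, wy, wz
```

Request:
{"method": "arm_command", "body": {
  "deltas": [
    {"hand": 0, "tx": -28, "ty": -27},
    {"hand": 0, "tx": -28, "ty": -27},
    {"hand": 0, "tx": -28, "ty": -27},
    {"hand": 0, "tx": -28, "ty": -27},
    {"hand": 0, "tx": -28, "ty": -27},
    {"hand": 0, "tx": -28, "ty": -27},
    {"hand": 0, "tx": -28, "ty": -27},
    {"hand": 0}
  ]
}}

```text
schema error: expected keys hand, tx, ty, tz, wx, wy, wz
```

```bash
cat >> h.py <<'E'
BP=[538.9,70.5,-.2258]
def where(r,p=BP):
    s=r.sense(); c,n=np.cos(p[2]),np.sin(p[2]); e=s["eef_pos"]
    print(s["clock"],"bin",np.round(np.array([[c,n],[-n,c]])@(e[:2]-p[:2]),1),"z",round(e[2],1),np.round(s["tcp_rot"],3),"F",np.round(s["contact_force"],1),"op",s["opening"])
E
python3 - <<'E'
from h import *
from rig import r,imaging
where(r)
f=imaging.grab_frame("wrist"); a=f["image"][:,:,::-1].copy()
for u in proj(f,b2w(BP,DOTS)): print(u)
cv2.imwrite("pics/w1.png",a)
E
```

```text
0.15 bin [-475.7  434.4] z 230.7 [-3.14   0.     2.862] F [0.5 0.3 0.1] op 1.0060403550143933
[ 62.42264355 480.80419176]
[ -8.25107266 476.33321594]
[ 90.3737965  528.91109187]
[ 24.74907531 524.06913234]
```

View pics/w1.png

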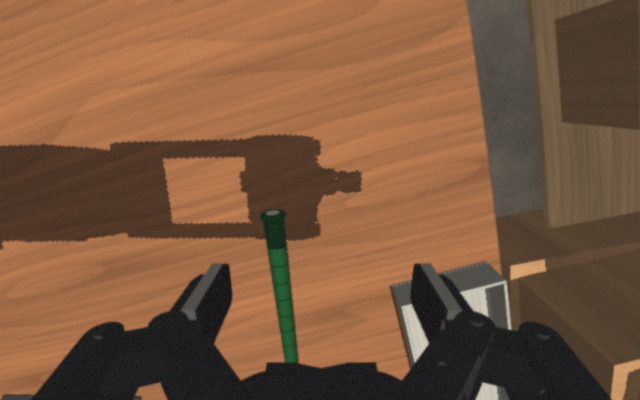

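Both calls were refused because every row needs all seven keys. The wrist picture shows only the start place, with the grip at (285,290) and no bin in view. I'll resend the moves with full rows.

Request:
{"method": "arm_command", "body": {
  "deltas": [
    {"hand": 0, "tx": 0, "ty": 0, "tz": 0, "wx": 0, "wy": 0, "wz": -0.054},
    {"hand": 0, "tx": -28, "ty": -27, "tz": 0, "wx": 0, "wy": 0, "wz": 0},
    {"hand": 0, "tx": -28, "ty": -27, "tz": 0, "wx": 0, "wy": 0, "wz": 0},
    {"hand": 0, "tx": -28, "ty": -27, "tz": 0, "wx": 0, "wy": 0, "wz": 0},
    {"hand": 0, "tx": -28, "ty": -27, "tz": 0, "wx": 0, "wy": 0, "wz": 0},
    {"hand": 0, "tx": -28, "ty": -27, "tz": 0, "wx": 0, "wy": 0, "wz": 0},
    {"hand": 0, "tx": -28, "ty": -27, "tz": 0, "wx": 0, "wy": 0, "wz": 0},
    {"hand": 0, "tx": -28, "ty": -27, "tz": 0, "wx": 0, "wy": 0, "wz": 0}
  ]
}}

```text
clock: 1.2
eef_pos: [321.8, 371.5, 231.3]
tcp_rot: [3.142, 0.0, 2.916]
contact_force: [0.3, -0.2, -0.6]
opening: 0.0
grasp_force: 0.0
```

Request:
{"method": "arm_command", "body": {
  "deltas": [
    {"hand": 0, "tx": -28, "ty": -27, "tz": 0, "wx": 0, "wy": 0, "wz": 0},
    {"hand": 0, "tx": -28, "ty": -27, "tz": 0, "wx": 0, "wy": 0, "wz": 0},
    {"hand": 0, "tx": -28, "ty": -27, "tz": 0, "wx": 0, "wy": 0, "wz": 0},
    {"hand": 0, "tx": -28, "ty": -27, "tz": 0, "wx": 0, "wy": 0, "wz": 0},
    {"hand": 0, "tx": -28, "ty": -27, "tz": 0, "wx": 0, "wy": 0, "wz": 0},
    {"hand": 0, "tx": -28, "ty": -27, "tz": 0, "wx": 0, "wy": 0, "wz": 0},
    {"hand": 0, "tx": 0, "ty": 0, "tz": 0, "wx": 0, "wy": 0, "wz": 0}
  ]
}}

```text
clock: 2.08
eef_pos: [449.8, 175.4, 231.2]
tcp_rot: [-3.141, 0.0, 2.913]
contact_force: [-0.1, 0.3, -0.5]
opening: -0.001
grasp_force: 0.0
```

```bash
python3 - <<'E'
from h import *
from rig import r,imaging
where(r)
f=imaging.grab_frame("wrist"); a=f["image"][:,:,::-1].copy()
for u in proj(f,b2w(BP,DOTS)):
    print(u); cv2.circle(a,tuple(int(v) for v in u),5,(255,0,0),1)
cv2.imwrite("pics/w2.png",a)
E
```

```text
2.075 bin [-110.3   82.3] z 231.2 [-3.141  0.     2.913] F [-0.1  0.3 -0.5] op -0.0005868138275774692
[292.20553475 221.99407647]
[169.75889737 222.03544882]
[295.86307454 328.98995709]
[187.88970297 328.22569125]
```

View pics/w2.png

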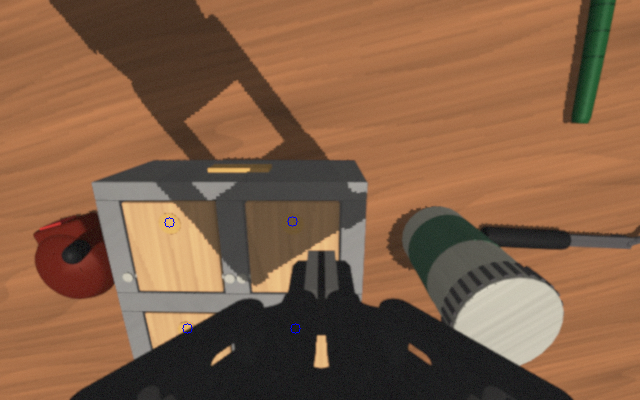

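The bin is in view, with the front cover edges near row 203. The predicted dots fall midway across the covers at (292,222) and (170,222), so the pose is good enough. I'll press dot 1.

Request:
{"method": "arm_command", "body": {
  "deltas": [
    {"hand": 0, "tx": -25, "ty": -26, "tz": 20, "wx": 0, "wy": 0, "wz": 0},
    {"hand": 0, "tx": 0, "ty": 0, "tz": 35, "wx": 0, "wy": 0, "wz": 0},
    {"hand": 0, "tx": 0, "ty": 0, "tz": 35, "wx": 0, "wy": 0, "wz": 0},
    {"hand": 0, "tx": 0, "ty": 0, "tz": 20, "wx": 0, "wy": 0, "wz": 0},
    {"hand": 0, "tx": 0, "ty": 0, "tz": 7, "wx": 0, "wy": 0, "wz": 0},
    {"hand": 0, "tx": 0, "ty": 0, "tz": 0, "wx": 0, "wy": 0, "wz": 0}
  ]
}}

```text
clock: 2.88
eef_pos: [467.1, 146.7, 114.3]
tcp_rot: [-3.141, -0.0, 2.916]
contact_force: [0.5, -0.7, 0.4]
opening: 0.001
grasp_force: 0.0
```

Request:
{"method": "arm_command", "body": {
  "deltas": [
    {"hand": 0, "tx": 0, "ty": 0, "tz": 2, "wx": 0, "wy": 0, "wz": 0},
    {"hand": 0, "tx": 0, "ty": 0, "tz": 1, "wx": 0, "wy": 0, "wz": 0},
    {"hand": 0, "tx": 0, "ty": 0, "tz": 0, "wx": 0, "wy": 0, "wz": 0}
  ]
}}

```text
clock: 3.25
eef_pos: [467.5, 146.2, 111.7]
tcp_rot: [3.141, 0.001, 2.916]
contact_force: [0.1, -0.4, -0.7]
opening: 0.003
grasp_force: 0.0
```

Request:
{"method": "arm_command", "body": {
  "deltas": [
    {"hand": 0, "tx": 0, "ty": 0, "tz": 1.5, "wx": 0, "wy": 0, "wz": 0},
    {"hand": 0, "tx": 0, "ty": 0, "tz": 1.5, "wx": 0, "wy": 0, "wz": 0},
    {"hand": 0, "tx": 0, "ty": 0, "tz": 0, "wx": 0, "wy": 0, "wz": 0}
  ]
}}

```text
clock: 3.62
eef_pos: [467.6, 146.2, 109.9]
tcp_rot: [3.141, 0.0, 2.916]
contact_force: [-7.7, -1.6, 25.0]
opening: -0.0
grasp_force: 12.0
```

Dot 1 is rigid: 25 N at z 110. Dot 2 is next.

Request:
{"method": "arm_command", "body": {
  "deltas": [
    {"hand": 0, "tx": 0, "ty": 0, "tz": -18, "wx": 0, "wy": 0, "wz": 0},
    {"hand": 0, "tx": 0, "ty": -37, "tz": 0, "wx": 0, "wy": 0, "wz": 0},
    {"hand": 0, "tx": 0, "ty": -37, "tz": 0, "wx": 0, "wy": 0, "wz": 0},
    {"hand": 0, "tx": 0, "ty": -38, "tz": 0, "wx": 0, "wy": 0, "wz": 0},
    {"hand": 0, "tx": 0, "ty": 0, "tz": 13, "wx": 0, "wy": 0, "wz": 0},
    {"hand": 0, "tx": 0, "ty": 0, "tz": 2, "wx": 0, "wy": 0, "wz": 0},
    {"hand": 0, "tx": 0, "ty": 0, "tz": 0, "wx": 0, "wy": 0, "wz": 0}
  ]
}}

```text
clock: 4.5
eef_pos: [442.4, 37.7, 111.0]
tcp_rot: [-3.142, -0.001, 2.917]
contact_force: [0.4, 0.1, 0.0]
opening: -0.002
grasp_force: 0.0
```

Request:
{"method": "arm_command", "body": {
  "deltas": [
    {"hand": 0, "tx": 0, "ty": 0, "tz": 1.5, "wx": 0, "wy": 0, "wz": 0},
    {"hand": 0, "tx": 0, "ty": 0, "tz": 1.5, "wx": 0, "wy": 0, "wz": 0},
    {"hand": 0, "tx": 0, "ty": 0, "tz": 0, "wx": 0, "wy": 0, "wz": 0}
  ]
}}

```text
clock: 4.88
eef_pos: [442.7, 37.7, 109.9]
tcp_rot: [3.141, 0.001, 2.917]
contact_force: [-7.5, 1.2, 25.8]
opening: 0.001
grasp_force: 13.1
```

Dot 2 is rigid too. On to dot 4, 118 mm farther along +x.

Request:
{"method": "arm_command", "body": {
  "deltas": [
    {"hand": 0, "tx": 0, "ty": 0, "tz": -18, "wx": 0, "wy": 0, "wz": 0},
    {"hand": 0, "tx": -39, "ty": 0, "tz": 0, "wx": 0, "wy": 0, "wz": 0},
    {"hand": 0, "tx": -39, "ty": 0, "tz": 0, "wx": 0, "wy": 0, "wz": 0},
    {"hand": 0, "tx": -40, "ty": -1, "tz": 0, "wx": 0, "wy": 0, "wz": 0},
    {"hand": 0, "tx": 0, "ty": 0, "tz": 13, "wx": 0, "wy": 0, "wz": 0},
    {"hand": 0, "tx": 0, "ty": 0, "tz": 2, "wx": 0, "wy": 0, "wz": 0},
    {"hand": 0, "tx": 0, "ty": 0, "tz": 0, "wx": 0, "wy": 0, "wz": 0}
  ]
}}

```text
clock: 5.75
eef_pos: [555.7, 10.0, 111.0]
tcp_rot: [-3.141, -0.001, 2.916]
contact_force: [-0.8, -0.5, -0.3]
opening: 0.001
grasp_force: 0.0
```

Request:
{"method": "arm_command", "body": {
  "deltas": [
    {"hand": 0, "tx": 0, "ty": 0, "tz": 1.5, "wx": 0, "wy": 0, "wz": 0},
    {"hand": 0, "tx": 0, "ty": 0, "tz": 1.5, "wx": 0, "wy": 0, "wz": 0},
    {"hand": 0, "tx": 0, "ty": 0, "tz": 0, "wx": 0, "wy": 0, "wz": 0}
  ]
}}

```text
clock: 6.12
eef_pos: [556.5, 9.9, 110.0]
tcp_rot: [3.141, -0.0, 2.916]
contact_force: [-6.3, 0.5, 17.8]
opening: -0.0
grasp_force: 9.1
```

Dot 4 is rigid at 18 N and z 110, which leaves dot 3.

Request:
{"method": "arm_command", "body": {
  "deltas": [
    {"hand": 0, "tx": 0, "ty": 0, "tz": -18, "wx": 0, "wy": 0, "wz": 0},
    {"hand": 0, "tx": 0, "ty": 37, "tz": 0, "wx": 0, "wy": 0, "wz": 0},
    {"hand": 0, "tx": 0, "ty": 37, "tz": 0, "wx": 0, "wy": 0, "wz": 0},
    {"hand": 0, "tx": -1, "ty": 37, "tz": 0, "wx": 0, "wy": 0, "wz": 0},
    {"hand": 0, "tx": 0, "ty": 0, "tz": 13, "wx": 0, "wy": 0, "wz": 0},
    {"hand": 0, "tx": 0, "ty": 0, "tz": 2, "wx": 0, "wy": 0, "wz": 0},
    {"hand": 0, "tx": 0, "ty": 0, "tz": 0, "wx": 0, "wy": 0, "wz": 0}
  ]
}}

```text
clock: 7.0
eef_pos: [582.3, 116.6, 111.1]
tcp_rot: [-3.141, -0.001, 2.915]
contact_force: [-0.5, -0.9, -0.0]
opening: 0.003
grasp_force: 0.0
```

Request:
{"method": "arm_command", "body": {
  "deltas": [
    {"hand": 0, "tx": 0, "ty": 0, "tz": 1.5, "wx": 0, "wy": 0, "wz": 0},
    {"hand": 0, "tx": 0, "ty": 0, "tz": 1.5, "wx": 0, "wy": 0, "wz": 0},
    {"hand": 0, "tx": 0, "ty": 0, "tz": 1, "wx": 0, "wy": 0, "wz": 0},
    {"hand": 0, "tx": 0, "ty": 0, "tz": 0, "wx": 0, "wy": 0, "wz": 0}
  ]
}}

```text
clock: 7.5
eef_pos: [582.9, 117.5, 107.3]
tcp_rot: [-3.142, 0.0, 2.916]
contact_force: [-0.3, -1.0, 1.0]
opening: -0.002
grasp_force: 0.5
```

```bash
python3 -c "
from h import *
from rig import r
where(r)"
```

```text
7.5 bin [32.4 55.6] z 107.3 [-3.142  0.     2.916] F [-0.3 -1.   1. ] op -0.002155793416743861
```

Cover 3 gives way, sinking with only 1 N. I'll press it down into the well.

Request:
{"method": "arm_command", "body": {
  "deltas": [
    {"hand": 0, "tx": 0, "ty": 0, "tz": 5, "wx": 0, "wy": 0, "wz": 0},
    {"hand": 0, "tx": 0, "ty": 0, "tz": 6, "wx": 0, "wy": 0, "wz": 0},
    {"hand": 0, "tx": 0, "ty": 0, "tz": 6, "wx": 0, "wy": 0, "wz": 0},
    {"hand": 0, "tx": 0, "ty": 0, "tz": 6, "wx": 0, "wy": 0, "wz": 0},
    {"hand": 0, "tx": 0, "ty": 0, "tz": 6, "wx": 0, "wy": 0, "wz": 0},
    {"hand": 0, "tx": 0, "ty": 0, "tz": 6, "wx": 0, "wy": 0, "wz": 0},
    {"hand": 0, "tx": 0, "ty": 0, "tz": 6, "wx": 0, "wy": 0, "wz": 0},
    {"hand": 0, "tx": 0, "ty": 0, "tz": 0, "wx": 0, "wy": 0, "wz": 0}
  ]
}}

```text
clock: 8.5
eef_pos: [582.2, 117.4, 65.5]
tcp_rot: [-3.141, -0.001, 2.916]
contact_force: [0.3, 0.4, 0.2]
opening: -0.002
grasp_force: 0.0
```

Request:
{"method": "arm_command", "body": {
  "deltas": [
    {"hand": 0, "tx": -5, "ty": 0, "tz": 0, "wx": 0, "wy": 0, "wz": 0},
    {"hand": 0, "tx": -5, "ty": 0, "tz": 0, "wx": 0, "wy": 0, "wz": 0},
    {"hand": 0, "tx": -5, "ty": 0, "tz": 0, "wx": 0, "wy": 0, "wz": 0},
    {"hand": 0, "tx": -5, "ty": 0, "tz": 0, "wx": 0, "wy": 0, "wz": 0},
    {"hand": 0, "tx": 0, "ty": 0, "tz": 0, "wx": 0, "wy": 0, "wz": 0}
  ]
}}

```text
clock: 9.12
eef_pos: [603.0, 113.0, 66.3]
tcp_rot: [3.141, 0.001, 2.916]
contact_force: [-1.4, 0.3, -0.8]
opening: -0.001
grasp_force: 0.4
```

Now at bin x≈53. I'll continue along +x in small steps.

Request:
{"method": "arm_command", "body": {
  "deltas": [
    {"hand": 0, "tx": -4, "ty": 0, "tz": 0, "wx": 0, "wy": 0, "wz": 0},
    {"hand": 0, "tx": -4, "ty": 0, "tz": 0, "wx": 0, "wy": 0, "wz": 0},
    {"hand": 0, "tx": -3, "ty": 0, "tz": 0, "wx": 0, "wy": 0, "wz": 0},
    {"hand": 0, "tx": 0, "ty": 0, "tz": 0, "wx": 0, "wy": 0, "wz": 0}
  ]
}}

```text
clock: 9.62
eef_pos: [613.4, 110.5, 66.2]
tcp_rot: [3.142, 0.0, 2.916]
contact_force: [-3.1, -0.5, -1.1]
opening: 0.001
grasp_force: 1.2
```

```bash
python3 - <<'E'
from h import *
from rig import r,imaging
where(r)
f=imaging.grab_frame("scene"); a=f["image"][140:270,240:440,::-1]
cv2.imwrite("pics/s2.png",cv2.resize(a,None,fx=4,fy=4,interpolation=cv2.INTER_CUBIC))
E
```

```text
9.625 bin [63.6 55.7] z 66.2 [3.142 0.    2.916] F [-3.1 -0.5 -1.1] op 0.0008051092035481614
```

View pics/s2.png

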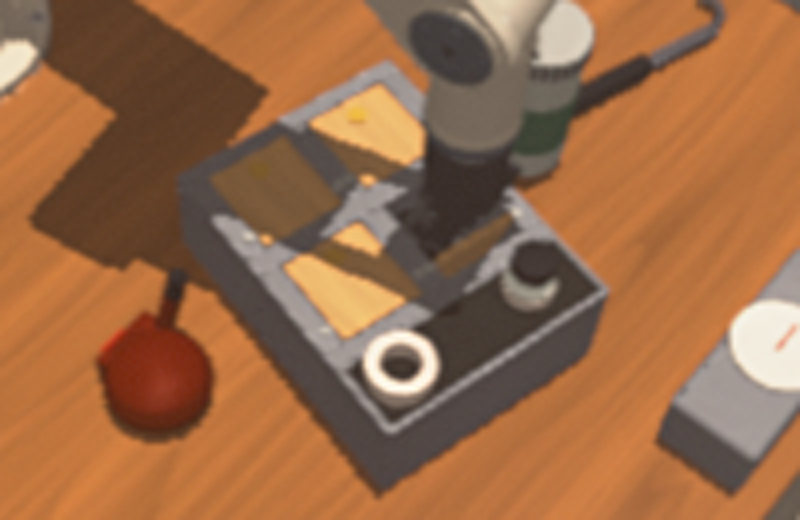

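The picture shows the stub of the rear left cover standing up at (480,240), with the jar and tape roll undisturbed. I'll push a little farther, to the stop.

Request:
{"method": "arm_command", "body": {
  "deltas": [
    {"hand": 0, "tx": -2, "ty": 0, "tz": 0, "wx": 0, "wy": 0, "wz": 0},
    {"hand": 0, "tx": -2, "ty": 0, "tz": 0, "wx": 0, "wy": 0, "wz": 0},
    {"hand": 0, "tx": 0, "ty": 0, "tz": 0, "wx": 0, "wy": 0, "wz": 0}
  ]
}}

```text
clock: 10.05
eef_pos: [617.1, 109.7, 66.2]
tcp_rot: [-3.142, 0.0, 2.916]
contact_force: [-4.2, 0.2, -1.9]
opening: -0.001
grasp_force: 1.6
```

That is near the stop, at about 1.4 rad. I'll back off and lift out.

Request:
{"method": "arm_command", "body": {
  "deltas": [
    {"hand": 0, "tx": 6, "ty": 0, "tz": 0, "wx": 0, "wy": 0, "wz": 0},
    {"hand": 0, "tx": 10, "ty": 0, "tz": 0, "wx": 0, "wy": 0, "wz": 0},
    {"hand": 0, "tx": 10, "ty": 0, "tz": 0, "wx": 0, "wy": 0, "wz": 0},
    {"hand": 0, "tx": 0, "ty": 0, "tz": -25, "wx": 0, "wy": 0, "wz": 0},
    {"hand": 0, "tx": 0, "ty": 0, "tz": -40, "wx": 0, "wy": 0, "wz": 0},
    {"hand": 0, "tx": 0, "ty": 0, "tz": -40, "wx": 0, "wy": 0, "wz": 0},
    {"hand": 0, "tx": 0, "ty": 0, "tz": -40, "wx": 0, "wy": 0, "wz": 0},
    {"hand": 0, "tx": 0, "ty": 0, "tz": 0, "wx": 0, "wy": 0, "wz": 0}
  ]
}}

```text
clock: 11.05
eef_pos: [593.3, 116.1, 215.0]
tcp_rot: [3.139, 0.006, 2.916]
contact_force: [-0.5, 0.3, -0.5]
opening: 0.002
grasp_force: 0.0
```

Request:
{"method": "arm_command", "body": {
  "deltas": [
    {"hand": 0, "tx": 35, "ty": 0, "tz": 0, "wx": 0, "wy": 0, "wz": 0},
    {"hand": 0, "tx": 35, "ty": 0, "tz": 0, "wx": 0, "wy": 0, "wz": 0},
    {"hand": 0, "tx": 35, "ty": 0, "tz": 0, "wx": 0, "wy": 0, "wz": 0},
    {"hand": 0, "tx": 35, "ty": 0, "tz": 0, "wx": 0, "wy": 0, "wz": 0},
    {"hand": 0, "tx": 0, "ty": 0, "tz": 0, "wx": 0, "wy": 0, "wz": 0},
    {"hand": 0, "tx": 0, "ty": 0, "tz": 0, "wx": 0, "wy": 0, "wz": 0}
  ]
}}

```text
clock: 11.8
eef_pos: [455.6, 147.0, 211.1]
tcp_rot: [3.141, 0.001, 2.916]
contact_force: [0.5, -0.3, 0.5]
opening: 0.004
grasp_force: 0.0
```

```bash
python3 - <<'E'
from h import *
from rig import r,imaging
where(r)
b=[cv2.resize(imaging.grab_frame(n)["image"][y:y+140,x:x+200,::-1],None,fx=4,fy=4,interpolation=cv2.INTER_CUBIC) for n,y,x in (("scene",135,240),("top",110,180))]
cv2.imwrite("pics/end.png",cv2.resize(np.vstack(b),None,fx=.53,fy=.53,interpolation=cv2.INTER_AREA))
E
```

```text
11.8 bin [-98.4  55.9] z 211.1 [3.141e+00 1.000e-03 2.916e+00] F [ 0.5 -0.3  0.5] op 0.003508088133431759
```

View pics/end.png

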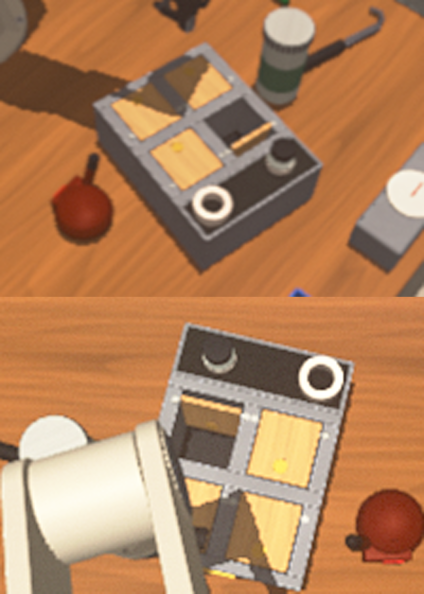

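The rear left well is open, with its cover edge-on at (250,137) in the scene half and (210,403) in the top half. Everything else is in place and the arm is clear.

```bash
python3 -c "
from rig import r
print(r.sign_off())"
```

```text
the job is handed in; nothing more can be done
None
```

The unlatched cover was the rear left one (dot_3); I pushed it open to about 1.4 rad (estimated from fingertip position), left it hanging, saw nothing displaced in the last pictures, and handed the job in (no verdict was returned).

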